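Start the second flange nut on the card press

TASK

Close the card press: fetch the loose flange nut and set it level on the press's bare stud, turn it gently backwards until you feel the thread drop in, then run it on clockwise until its flange sits flat on the board, finger-tight and not forced. Leave the nut there and leave the other things on the table as they are.

Things in the scene. Friction and masses are not known exactly. Their poses are not given: they have to be found in the camera images.
- nut: the loose steel flange nut, about 0.17 kg, flange down: a hexagon 40 mm across flats (46 mm across corners), from 5 to 26 mm above the underside, on a round flange 54 mm in diameter, 5 mm thick. Origin: centre of the flange's underside; z up along the bore; x square to a flat, the other flats every 60 degrees.
- nut_bore (a point): centre of the nut's top face, 26 mm above its underside. The bore has a right-hand two-start round thread: two ridges 180 degrees apart that begin 5 mm above the underside and rise 13 mm per turn (6.5 mm in half a turn); 22.4 mm is free between them. The thread holds itself: a released nut stays where it is.
- press: the card press, fixed: plywood base 150 x 330 mm, a pile of card blanks, a plywood top board 140 x 310 mm whose upper face is 54 mm above the table. Two upright steel studs come through the board: the one at y = +120 mm already has its nut on, the one at y = -120 mm is bare. Origin: centre of the underside.
- stud_foot (a point): on the bare stud's axis, at the top board's upper face; z up. The stud is fixed and never turns. From where the thread drops in, a little over half a turn clockwise (from above) lands the flange on the board here; the engaged nut still has about 0.8 mm of play along the axis, so it is finger-tight only 20 to 40 degrees further, where the moment needed to turn it climbs steeply past 0.1 N m.
- stud_tip (a point): top of the bare stud, on its axis, 31 mm above the board. The stud's upper part is a plain pilot 21 mm in diameter without thread; its last 5.5 mm taper to 14 mm.
- thread_end (a point): on the bare stud's axis, 15.4 mm above the board, where the two thread ridges (26 mm over them, 13 mm per turn) end bluntly, 180 degrees apart; their direction is not known and differs each time. A nut set on rests with its underside 6.5 to 13 mm above the board; turned backwards it climbs 13 mm per turn to 13 mm, then drops 6.5 mm: within half a turn.
- plain_nut: a bystander: a smaller plain hexagon nut without a flange, 30 mm across flats, 13 mm high; it does not fit the stud. Origin: centre of its underside.
- egg: a bystander: a dark egg ornament with gold braid, standing on a wooden foot 40 mm in diameter, 64 mm high (73 mm with its loop). Origin: centre of its underside.
- scissors: a bystander: steel scissors lying flat, 200 mm long, 7 mm high, along their x axis with the blades to +x. Origin: at the pivot.

How it is judged:
On the way, in this order (a step that is already met when the one before it is completed fails the run):
1. the nut, level on the stud, has been backed up onto the end of the thread (underside over 11.3 mm above the board, bearing on the stud) (horizontal distance between nut and stud_foot below 0.0025 m and angle between nut's own z axis and vertical below 0.1 rad and z of nut in the frame of stud_foot between 0.0113 and 0.0155 m and contact force between nut and press above 0.3 N), for 0.2 s.
2. the thread has dropped in (underside less than 8.8 mm above the board) (horizontal distance between nut and stud_foot below 0.0025 m and angle between nut's own z axis and vertical below 0.1 rad and z of nut in the frame of stud_foot below 0.0088 m), for 0.1 s.
At the end, for the whole second after the job is handed in: the flange nut is on the bare stud, centred within 2.5 mm, level within 3 degrees, its flange within 0.7 mm of the board, at rest, released and finger-tight: wedged between thread and board so that these contacts together still carry over 6 N (horizontal distance between nut and stud_foot below 0.0025 m and angle between nut's own z axis and vertical below 0.05 rad and z of nut in the frame of stud_foot between -0.0015 and 0.0007 m and linear speed of nut below 0.01 m/s and angular speed of nut below 0.1 rad/s and contact force between nut and press above 6 N); the robot touches nothing.
It fails at once if the nut is forced: its contacts with stud and board together pass 250 N (contact force between nut and press above 250 N).
It fails at once if the plain nut is pushed over 25 mm from its place (distance of plain_nut from where it was at the start of the episode above 0.025 m).
It fails at once if the egg ornament is pushed over 25 mm from its place (distance of egg from where it was at the start of the episode above 0.025 m).
It fails at once if the scissors are pushed over 25 mm from their place (distance of scissors from where it was at the start of the episode above 0.025 m).
It also fails if it takes over 72 s, if anything falls off the work surface, if the arm or the gripper's body presses on something with over 40 N, if the wrist force passes 120 N, or if a joint passes its speed limit or range.

ROBOT

A 6-joint arm with a two-finger parallel gripper is mounted at the origin on the work surface. World frame = base frame: x ahead of the robot, y to its left, z up, the work surface at z = 0. Lengths are in m, angles in rad, forces in N, time in s.
With the tool pointing down it reaches from about 0.15 to 0.775 m from the base axis. Payload 6.1 kg.
Tool frame: the origin (TCP) lies midway between the tips of the shut fingers; the grasp point (between the pads) lies 19 mm behind it (bot.grip_point_offset is the distance from the TCP to the grasp point, in m); z points along the fingers, y is the line along which they close (so a half turn about z gives the same grasp; the last joint's range is limited). The gripper opens to 85 mm and grips with 20 to 120 N. Pads are 22 mm wide; open, the fingers measure 114 mm over their backs; the gripper's body (76 mm by 85 mm) begins 54 mm behind the grasp point. The pads swing forward as they close: fully open they stand 13 mm farther back than shut.
Start: joints at [1.315, 0.126, -0.04, 1.405, 0, 1.571], TCP at [0.133, 0.508, 0.231] pointing down, gripper open.
Joint ranges: [-2.72, 2.72], [-0.95, 1.95], [-1.27, 1.35], [-1.78, 2.02], [-1.46, 1.47], [-3.14, 3.14]. Speed limits (rad/s): [2.39, 2.39, 3.01, 3.14, 3.14, 3.14].

INTERFACE

Orientations are given as a unit quaternion [w, x, y, z].
In Python, from cell import bot, optics gives the robot as it stands. Calls block until the motion is done:
- bot.goto(position, orientation): joint-space move of the TCP to a pose.
- bot.movel(position, velocity=0.15, rot=None, guard=None): straight line of the TCP; rot=None keeps the orientation; velocity is the mean speed in m/s. With guard (N) it stops when the force on the tool has changed by that much, and returns True; else False.
- bot.goto_joints(angles): joint-space move.
- bot.set_gripper(opening): opening from 0.0 (shut) to 1.0 (fully open); the grip force is fixed at half the most; returns when the fingers have stopped.
- bot.pause(seconds).
- bot.inverse_kinematics(position, orientation): joint angles nearest the present ones, or None.
- bot.state(): the state.
- optics.capture(name): name is "scene" or "top" or "wrist"; returns (picture, depth): 480x640x3 uint8, red, green, blue; 480x640 float32, m along the optical axis (not along the pixel's ray), 0 where there is no reading.
- optics.camera_model(name): a dict with "camera_matrix" (3x3 intrinsics, pixels), "k1" (the pictures are not rectified: a ray, as slopes to the right and down, at radius r is drawn at 1 + k1 r^2 times it, then the intrinsics apply), "world_from_camera" (4x4, takes a point from camera to world coordinates). Camera axes: x right, y up, looking along -z (the intrinsics and any distortion apply to the point x, -y, -z); pixel columns grow to the right and rows downward; lengths in m; the calibration is good to about 2 mm. A picture is of the moment at which its call begins: read the wrist's pose just before it. camera_model takes no time and is no camera call; for the wrist camera it gives the pose at the moment of the call.
A pose or a line that the arm cannot do raises bot.IKError and nothing moves.
- bot.finish_job(): hands the job in; it is judged then, once.
The state is a dict: "t": time; "q": joint angles; "qvel": joint speeds; "joint_torque": joint torques, N m; "position": TCP position; "orientation": TCP orientation; "wrist_force": force on the tool from outside, world axes, zero at the start; "moment": the same for the moment, N m; "width": opening from 0.0 (shut) to 1.0 (fully open); "gripper_force": force on a finger pad.
Only numpy, scipy, OpenCV 4.12 (cv2) and the standard library are available. Lean on these libraries where they do the work, as an engineer would, in place of code of your own. Each camera call takes 0.05 s, during which the arm holds its last target. There are 200 camera calls.

## Working session

There is one attempt and no reset: what is moved stays moved. The work goes in short steps, each a Python script; the robot and the scene stay as the last script left them, time stands still between calls to the robot, and variables do not carry over. Pictures are saved under pics/ and viewed, at most 10 in all, crops included, and the job is handed in when it is done.

```bash
ls; mkdir -p pics
python3 - <<'E'
from cell import bot, optics
import cv2
for n in ("scene","top"):
    p,d=optics.capture(n); cv2.imwrite(f"pics/{n}0.png",p[...,::-1])
    m=optics.camera_model(n); print(n,m)
s=bot.state();print({k:s[k] for k in("t","position","orientation","wrist_force","width")})
E
```

```text
pics
scene {'camera_matrix': array([[467.66534719,   0.        , 323.0266478 ],
       [  0.        , 467.66534719, 236.46617858],
       [  0.        ,   0.        ,   1.        ]]), 'k1': -0.09098306743644097, 'world_from_camera': array([[ 0.60205446, -0.61447564,  0.50985304,  0.99598768],
       [ 0.79845082,  0.4612546 , -0.38693731, -0.38426312],
       [ 0.00259149,  0.64004991,  0.76832896,  0.76505146],
       [ 0.        ,  0.        ,  0.        ,  1.        ]])}
top {'camera_matrix': array([[461.2016622 ,   0.        , 308.47697592],
       [  0.        , 461.2016622 , 238.95739949],
       [  0.        ,   0.        ,   1.        ]]), 'k1': 0.03691684791861374, 'world_from_camera': array([[-0.00594388,  0.99428516, -0.10659122,  0.44835393],
       [-0.9999283 , -0.00480159,  0.01096999, -0.0453911 ],
       [ 0.01039549,  0.10664878,  0.99424241,  0.8610261 ],
       [ 0.        ,  0.        ,  0.        ,  1.        ]])}
{'t': 0.1, 'position': array([0.13272441, 0.50757569, 0.23059423]), 'orientation': array([-1.16127792e-04,  1.27542875e-01,  9.91832797e-01, -7.10607318e-04]), 'wrist_force': array([-0.43412871,  0.09291901, -0.21447616]), 'width': 1.0005229577317305}
```

View pics/top0.png

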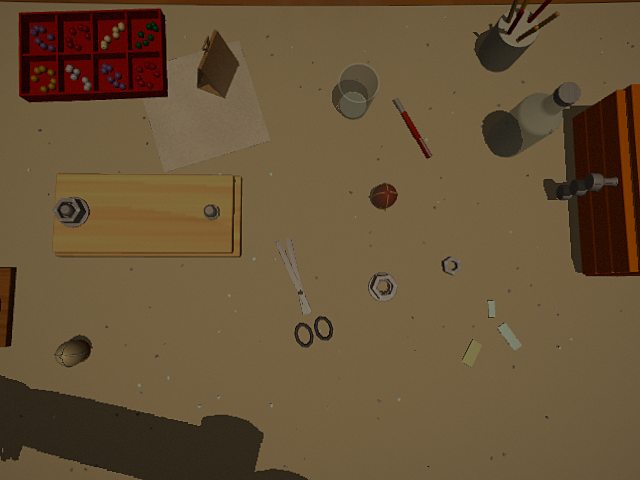

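View pics/scene0.png

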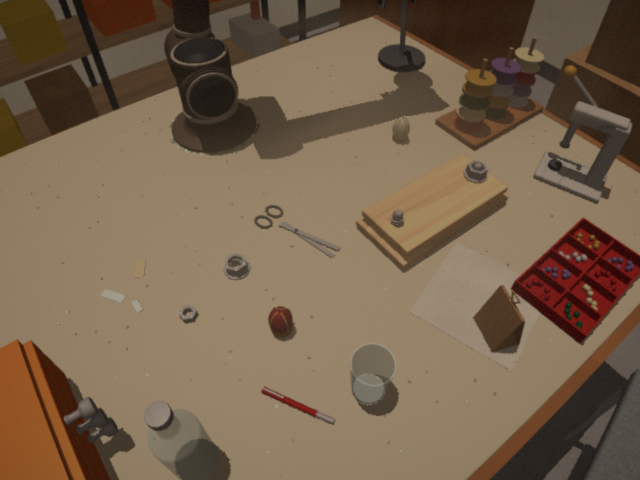

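Top view: flange nut (383,286), bare stud (211,212), plain nut (451,266), egg (384,196), scissors around (300,300). Scene view: nut (236,266), stud tip (397,215), egg (281,321). I'll triangulate roughly, then look with the wrist camera.

```bash
cat > h.py <<'E'
from cell import bot, optics
import numpy as np, cv2
from scipy.spatial.transform import Rotation as R
def ray(m,uv):
    K=m["camera_matrix"]; k=m["k1"]
    d=(np.array(uv,float)-K[:2,2])/[K[0,0],K[1,1]]; s=d.copy()
    for _ in range(20): s=d/(1+k*(s@s))
    W=m["world_from_camera"]; v=W[:3,:3]@[s[0],-s[1],-1.0]
    return W[:3,3],v/np.linalg.norm(v)
def plane(m,uv,z):
    o,v=ray(m,uv); return o+v*(z-o[2])/v[2]
def tri(rays):
    A=sum(np.eye(3)-np.outer(v,v) for o,v in rays); b=sum((np.eye(3)-np.outer(v,v))@o for o,v in rays)
    p=np.linalg.solve(A,b); res=[np.linalg.norm(np.cross(p-o,v)) for o,v in rays]
    return p,res
def project(m,p):
    W=m["world_from_camera"]; c=W[:3,:3].T@(np.array(p)-W[:3,3]); s=np.array([c[0],-c[1]])/-c[2]
    return m["camera_matrix"][:2,:2]@(s*(1+m["k1"]*(s@s)))+m["camera_matrix"][:2,2]
def down(yaw):  # tool pointing down, closing line (tool y) at world angle yaw+90deg
    q=(R.from_euler('z',yaw)*R.from_euler('x',np.pi)).as_quat(); return [q[3],*q[:3]]
def shot(name,f=None):
    m=optics.camera_model(name); p,d=optics.capture(name)
    if f: cv2.imwrite("pics/"+f,p[...,::-1])
    return m,p,d
E
python3 - <<'E'
from h import *
t=optics.camera_model("top");s=optics.camera_model("scene")
for n,a,b in (("nut",(383,286),(236,266)),("tip",(211,212),(397,213)),("plain",(451,266),(188,313)),("egg",(384,196),(281,318))):
    print(n,tri([ray(t,a),ray(s,b)]),plane(t,a,.01))
for a in ((300,240),(280,240),(304,335),(323,328),(300,292)): print("sc",plane(t,a,.0))
w=optics.camera_model("wrist"); st=bot.state()
q=st["orientation"];Rt=R.from_quat([*q[1:],q[0]]).as_matrix()
W=w["world_from_camera"]; print(w["camera_matrix"],w["k1"]); print(Rt.T@W[:3,:3],Rt.T@(W[:3,3]-st["position"]))
for y in range(-180,180,30):
    for p in ([.4,-.2,.1],[.5,.15,.15]):
        j=bot.inverse_kinematics(p,down(np.radians(y))); print(y,None if j is None else np.round(j,2))
E
```

```text
nut (array([ 0.45232092, -0.19043321,  0.01119663]), [np.float64(0.0005602229385201769), np.float64(0.0005602229385201266)]) [ 0.45204416 -0.19112908  0.01      ]
tip (array([0.5803815 , 0.11386405, 0.07964624]), [np.float64(0.00195176819314175), np.float64(0.0019517681931418068)]) [0.59089933 0.12625218 0.01      ]
plain (array([ 0.48882683, -0.31761051,  0.00604562]), [np.float64(0.0009804799863898056), np.float64(0.0009804799863898362)]) [ 0.48818139 -0.31724938  0.01      ]
egg (array([ 0.61595448, -0.19119889,  0.0339946 ]), [np.float64(0.0016717842588406945), np.float64(0.0016717842588407723)]) [ 0.61993101 -0.19690599  0.01      ]
sc [ 0.53877203 -0.0389685   0.        ]
sc [ 0.53895431 -0.00146014  0.        ]
sc [ 0.36358703 -0.04562884  0.        ]
sc [ 0.37596598 -0.08060294  0.        ]
sc [ 0.44185817 -0.03859004  0.        ]
[[364.43723219   0.         321.66015675]
 [  0.         364.43723219 233.37251547]
 [  0.           0.           1.        ]] 0.021541625828768812
[[ 2.93278960e-04  9.62255311e-01  2.72148178e-01]
 [ 9.99999449e-01 -5.56658033e-04  8.90574952e-04]
[... 394 characters left out ...]
 [ 0.29  0.13 -0.21  1.23  0.   -1.28]
-60 [-0.46  0.02 -0.45  1.11  0.   -2.56]
-60 [ 0.29  0.13 -0.21  1.23  0.   -1.8 ]
-30 [-0.46  0.02 -0.45  1.11  0.   -3.08]
-30 [ 0.29  0.13 -0.21  1.23  0.   -2.33]
0 [-0.46  0.02 -0.45  1.11  0.    2.68]
0 [ 0.29  0.13 -0.21  1.23  0.   -2.85]
30 [-0.46  0.02 -0.45  1.11  0.    2.15]
30 [ 0.29  0.13 -0.21  1.23  0.    2.91]
60 [-0.46  0.02 -0.45  1.11  0.    1.63]
60 [ 0.29  0.13 -0.21  1.23  0.    2.39]
90 [-0.46  0.02 -0.45  1.11  0.    1.11]
90 [ 0.29  0.13 -0.21  1.23  0.    1.86]
120 [-0.46  0.02 -0.45  1.11  0.    0.58]
120 [ 0.29  0.13 -0.21  1.23  0.    1.34]
150 [-0.46  0.02 -0.45  1.11  0.    0.06]
150 [ 0.29  0.13 -0.21  1.23  0.    0.82]
```

Run:
```python
from h import *
import pickle
def two(n,p,ys):
    for i,y in enumerate(ys):
        bot.goto(p,down(np.radians(y)))
        m,im,d=shot("wrist",f"{n}{i}.png"); pickle.dump((m,im,d),open(f"{n}{i}.pkl","wb"))
    print(bot.state()["t"])
two("stud",[.58,.114,.20],(180,120))
two("nut",[.452,-.19,.15],(120,180))
a=[cv2.imread(f"pics/{f}.png")[100:400,160:560] for f in("stud0","stud1","nut0","nut1")]
cv2.imwrite("pics/m.png",np.vstack([np.hstack(a[:2]),np.hstack(a[2:])]))
```

```text
3.325
5.6667
```

View pics/m.png

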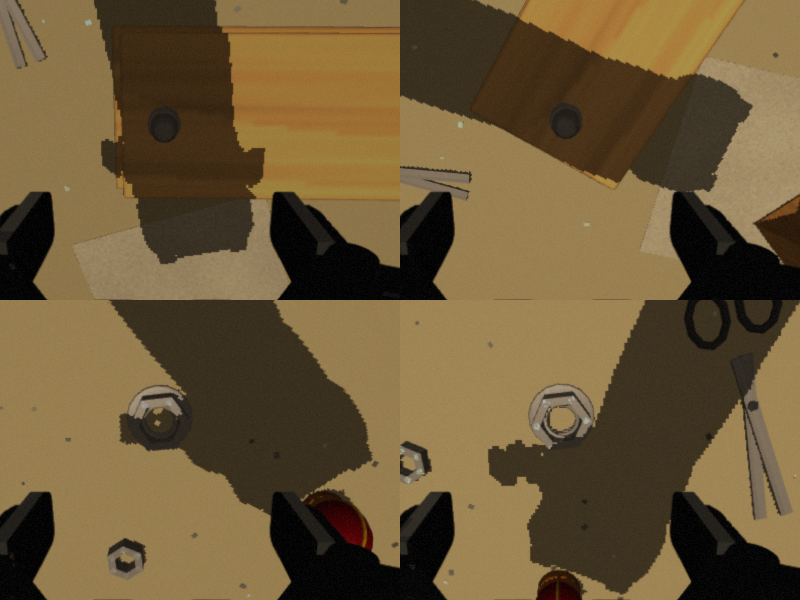

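Mosaic (crop offset (160,100)): stud tip at ≈(324,222) and (326,221); nut, flange down, at ≈(320,218) and (322,215), with a clear hexagon. Fingers have free room there. Next, depth segmentation for the centres and the hexagon's direction.

```bash
cat >> h.py <<'E'
def cloud(m,d):
    K=m["camera_matrix"]; v,u=np.mgrid[:480,:640]
    uv=np.stack([u,v],-1).reshape(-1,1,2).astype(float)
    s=cv2.undistortPoints(uv,K,np.array([m["k1"],0,0,0.])).reshape(480,640,2)
    c=np.stack([s[...,0]*d,-s[...,1]*d,-d],-1); W=m["world_from_camera"]
    return c@W[:3,:3].T+W[:3,3]
E
python3 - <<'E'
from h import *
import pickle
c={}
for n in ("nut","stud"):
    for i in (0,1):
        m,im,d=pickle.load(open(f"{n}{i}.pkl","rb")); P=cloud(m,d)
        g=[.452,-.191] if n=="nut" else [.58,.114]
        r=np.hypot(P[...,0]-g[0],P[...,1]-g[1])
        sel=(r<.06)&(d>0); z=P[...,2][sel]
        h,e=np.histogram(z,np.arange(-.012,.1,.004)); print(n,i,[(round(a,3),b) for a,b in zip(e,h) if b>3])
        lo,hi=(.019,.034) if n=="nut" else (.076,.1)
        k=(sel&(P[...,2]>lo)&(P[...,2]<hi)&(r<.04)); uv=np.argwhere(k)[:,::-1]
        zt=np.median(P[...,2][k]); hull=cv2.convexHull(uv.astype(np.int32))
        (cc,_)=cv2.minEnclosingCircle(hull); M=cv2.moments(hull); cen=(M["m10"]/M["m00"],M["m01"]/M["m00"])
        print(" ztop",zt,"n",len(uv),cc,cen,plane(m,cen,zt)); c[n,i]=ray(m,cen)
        if n=="nut":
            # hexagon phase & width from support function of hull on its plane
            hp=np.array([plane(m,p[0],zt)[:2] for p in hull])
            a=np.radians(np.arange(0,180,1)); w=np.array([np.ptp(hp@[np.cos(t),np.sin(t)]) for t in a])
            ph=np.angle(np.sum((w-w.mean())*np.exp(6j*a)))/6
            print(" width min/max",w.min(),w.max(),"flat normal (min width) deg mod60",(np.degrees(ph)+30)%60)
    print(n,tri([c[n,0],c[n,1]]))
E
```

```text
nut 0 [(np.float64(-0.004), np.int64(920)), (np.float64(0.0), np.int64(12468)), (np.float64(0.004), np.int64(798)), (np.float64(0.008), np.int64(93)), (np.float64(0.012), np.int64(188)), (np.float64(0.016), np.int64(293)), (np.float64(0.02), np.int64(147)), (np.float64(0.024), np.int64(1199)), (np.float64(0.028), np.int64(85))]
 ztop 0.026849344635110906 n 1495 (318.8032531738281, 223.12454223632812) (318.8783384826639, 223.15214555441122) [ 0.45027433 -0.1889787   0.02684934]
 width min/max 0.04022827715032318 0.04701430504608156 flat normal (min width) deg mod60 6.809065175760196
nut 1 [(np.float64(-0.004), np.int64(1042)), (np.float64(0.0), np.int64(12420)), (np.float64(0.004), np.int64(825)), (np.float64(0.008), np.int64(75)), (np.float64(0.012), np.int64(195)), (np.float64(0.016), np.int64(311)), (np.float64(0.02), np.int64(132)), (np.float64(0.024), np.int64(1214)), (np.float64(0.028), np.int64(74))]
 ztop 0.026746053918122126 n 1489 (320.7674865722656, 221.50698852539062) (320.7837448559671, 221.7770919067215) [ 0.44978121 -0.18983144  0.02674605]
 width min/max 0.040191360143
[... 893 characters left out ...]
(33)), (np.float64(0.0), np.int64(461)), (np.float64(0.02), np.int64(27)), (np.float64(0.024), np.int64(22)), (np.float64(0.052), np.int64(11923)), (np.float64(0.056), np.int64(1060)), (np.float64(0.06), np.int64(40)), (np.float64(0.064), np.int64(77)), (np.float64(0.068), np.int64(125)), (np.float64(0.072), np.int64(44)), (np.float64(0.076), np.int64(32)), (np.float64(0.08), np.int64(219)), (np.float64(0.084), np.int64(360))]
 ztop 0.08507333660235722 n 611 (325.41131591796875, 224.6574249267578) (325.3981324278438, 224.69071873231462) [0.58109669 0.1182595  0.08507334]
stud (array([0.58204211, 0.11678636, 0.07839945]), [np.float64(2.881228058689488e-05), np.float64(2.881228058697133e-05)])
```

Run:
```python
from h import *
f=lambda s:(round(s["t"],2),np.round(s["position"],4),np.round(s["wrist_force"],2),np.round(s["moment"],3),round(s["width"],4),s["gripper_force"])
x,y=.4509,-.1898; o=down(np.radians(156.5))
bot.goto([x,y,.06],o); print(bot.movel([x,y,.004],.08,guard=6)); print(f(bot.state()))
bot.set_gripper(0.3); print(f(bot.state()))
bot.movel([x,y,.10],.12); print(f(bot.state()))
bot.goto([.5818,.1168,.125],down(np.radians(175))); s=bot.state(); print(f(s),s["q"])
m,im,d=shot("wrist","held.png"); cv2.imwrite("pics/held_c.png",im[80:480,160:560,::-1])
```

```text
False
(6.99, array([ 0.4513, -0.19  ,  0.0045]), array([ 1.03,  0.17, -0.59]), array([ 0.008, -0.014,  0.021]), 0.9999, 0.0)
(7.48, array([ 0.4513, -0.19  ,  0.0046]), array([-0.89, -0.98,  4.26]), array([ 0.004,  0.118, -0.002]), 0.4543, 61.70968369455039)
(8.43, array([ 0.4504, -0.1896,  0.0991]), array([ 0.19, -0.58, -2.67]), array([ 0.005, -0.003,  0.063]), 0.4531, 61.04757995402508)
(9.7, array([0.5815, 0.1157, 0.1247]), array([-0.38, -0.73, -1.7 ]), array([-0.057,  0.024, -0.016]), 0.4557, 61.03018056302574) [ 1.96737168e-01  2.72967529e-01 -9.22894871e-02  1.20627721e+00
 -5.28972684e-04  2.85189981e-01]
```

View pics/held_c.png

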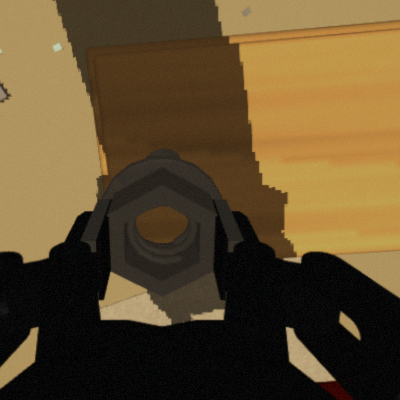

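The picture shows the nut held squarely between the pads (hexagon centre about (322,304) in the full image), level, bore clear. Descend guarded onto the stud.

```bash
cat >> h.py <<'E'
f=lambda s:(round(s["t"],2),np.round(s["position"],4),np.round(s["wrist_force"],2),np.round(s["moment"],3),round(s["width"],4),round(float(s["q"][5]),3))
E
python3 - <<'E'
from h import *
m=optics.camera_model("wrist"); s=bot.state(); p=s["position"]; print(f(s))
print("nut-tcp", (plane(m,(322,304),p[2]+.0215)-p)[:2]+[.0013,0])
print(bot.movel([.5818,.1168,.092],.1,guard=5),f(bot.state()))
s0=bot.state()["wrist_force"]
print(bot.movel([.5818,.1168,.060],.03,guard=4),f(bot.state()))
E
```

```text
(9.75, array([0.5815, 0.1154, 0.1248]), array([-0.67, -0.97, -1.54]), array([ 0.006,  0.056, -0.047]), 0.4555, 0.285)
nut-tcp [-0.00600926  0.00132822]
False (10.23, array([0.5816, 0.1162, 0.0919]), array([-0.2 , -0.07, -1.25]), array([-0.024,  0.043, -0.009]), 0.4583, 0.285)
True (10.96, array([0.5815, 0.1169, 0.0696]), array([ 1.32,  1.44, -0.72]), array([ 0.142, -0.349,  0.067]), 0.4545, 0.285)
```

```bash
cat > turn.py <<'E'
from h import *
import json
def step(c,dyaw,ft,v=None,kz=1e-4,kxy=4e-5,lead=13e-3):
    """turn by dyaw deg along the helix, c=[x,y,z,yaw]; then trim by force (ft = wanted upward force on tool)"""
    c[2]+=lead*dyaw/360; c[3]+=dyaw
    bot.movel(c[:3],.15 if v is None else v,rot=down(np.radians(c[3])))
    s=bot.state(); F=s["wrist_force"]
    c[2]-=float(np.clip(kz*(ft-F[2]),-4e-4,4e-4))
    for i in (0,1): c[i]+=float(np.clip(kxy*F[i],-2e-4,2e-4))
    json.dump(c,open("c.json","w")); return s
E
python3 - <<'E'
from turn import *
c=[.5818,.1168,float(bot.state()["position"][2]),175.]
for i in range(8):
    s=step(c,5,3.); print(f(s),np.round(c,4))
E
```

```text
(11.21, array([0.5816, 0.1166, 0.0694]), array([-0.14,  0.28, -1.84]), array([-0.109, -0.176,  0.026]), 0.4584, 0.2) [5.818e-01 1.168e-01 6.940e-02 1.800e+02]
(11.46, array([0.5816, 0.1168, 0.0693]), array([ 0.46, -0.91, -2.08]), array([-0.021, -0.039, -0.003]), 0.4507, 0.114) [5.818e-01 1.168e-01 6.920e-02 1.850e+02]
(11.71, array([0.5817, 0.1168, 0.0693]), array([ 0.05,  0.41, -1.44]), array([ 0.015, -0.016, -0.03 ]), 0.459, 0.028) [5.818e-01 1.168e-01 6.900e-02 1.900e+02]
(11.96, array([0.5818, 0.1168, 0.0691]), array([ 0.03,  0.39, -2.6 ]), array([0.005, 0.005, 0.044]), 0.4559, -0.059) [5.818e-01 1.168e-01 6.870e-02 1.950e+02]
(12.21, array([0.5818, 0.1168, 0.0689]), array([ 0.12, -0.18, -1.54]), array([-0.052, -0.012,  0.057]), 0.4545, -0.146) [5.818e-01 1.168e-01 6.850e-02 2.000e+02]
(12.46, array([0.5818, 0.1168, 0.0687]), array([-0.04, -0.1 , -2.85]), array([-0.007,  0.003,  0.012]), 0.4557, -0.234) [5.818e-01 1.168e-01 6.830e-02 2.050e+02]
(12.71, array([0.5818, 0.1168, 0.0685]), array([-0.53,  0.47, -1.37]), array([-0.002,  0.004, -0.029]), 0.4551, -0.321) [5.818e-01 1.168e-01 6.810e-02 2.100e+02]
(12.96, array([0.5818, 0.1168, 0.0683]), array([ 0.52,  0.72, -1.9 ]), array([-0.008, -0.017, -0.051]), 0.4549, -0.408) [5.818e-01 1.168e-01 6.790e-02 2.150e+02]
```

Run:
```python
from turn import *
c=json.load(open("c.json"))
r=bot.movel([c[0],c[1],.058],.015,rot=down(np.radians(c[3])),guard=5); s=bot.state(); print(r,f(s)); bot.pause(.2); print(f(bot.state()))
c[2]=float(s["position"][2])
for i in range(8):
    s=step(c,5,3.); print(f(s),np.round(c[:3],4))
```

```text
True (13.27, array([0.582 , 0.1169, 0.067 ]), array([0.02, 0.81, 3.85]), array([-0.034,  0.034, -0.062]), 0.4537, -0.411)
(13.47, array([0.582 , 0.1169, 0.067 ]), array([0.27, 0.35, 5.62]), array([-0.1  ,  0.026, -0.004]), 0.4533, -0.411)
(13.72, array([0.582 , 0.1169, 0.0673]), array([-0.17,  0.43,  0.79]), array([-0.028, -0.057, -0.021]), 0.4507, -0.497) [0.5818 0.1169 0.067 ]
(13.97, array([0.5821, 0.1167, 0.0673]), array([ 0.95, -1.33,  2.55]), array([-0.204, -0.087,  0.037]), 0.4575, -0.583) [0.5818 0.1168 0.0671]
(14.22, array([0.5821, 0.1168, 0.0675]), array([1.47, 0.01, 3.31]), array([-0.158, -0.097,  0.026]), 0.4528, -0.67) [0.5819 0.1168 0.0673]
(14.47, array([0.5821, 0.1168, 0.0677]), array([ 0.12, -1.25,  4.03]), array([-0.252, -0.098,  0.015]), 0.456, -0.757) [0.5819 0.1168 0.0676]
(14.72, array([0.582 , 0.1168, 0.0679]), array([ 0.55, -0.27,  4.02]), array([-0.186, -0.171,  0.013]), 0.4546, -0.845) [0.5819 0.1167 0.0679]
(14.97, array([0.582 , 0.1168, 0.0681]), array([ 1.2 , -1.44,  2.84]), array([-0.132, -0.109,  0.05 ]), 0.4515, -0.932) [0.582  0.1167 0.068 ]
(15.22, array([0.582 , 0.1168, 0.0682]), array([-0.1 , -0.31,  3.  ]), array([-0.146, -0.123,  0.004]), 0.4489, -1.019) [0.582  0.1167 0.0682]
(15.47, array([0.582 , 0.1168, 0.0684]), array([0.92, 0.25, 3.39]), array([-0.091, -0.163,  0.108]), 0.4541, -1.107) [0.582  0.1167 0.0684]
```

The nut bears and climbs the helix as expected. Continue until the support vanishes.

Run:
```python
from turn import *
c=json.load(open("c.json")); lost=0
for i in range(22):
    s=step(c,5,3.5); print(f(s),round(c[2],4))
    lost=lost+1 if s["wrist_force"][2]<0.3 else 0
    if lost>=2 or s["q"][5]<-3.03: break
if lost>=2:
    r=bot.movel([c[0],c[1],.058],.02,rot=down(np.radians(c[3])),guard=5); s=bot.state(); print(r,f(s)); c[2]=float(s["position"][2])
    json.dump(c,open("c.json","w")); print(c)
```

```text
(15.72, array([0.582 , 0.1168, 0.0686]), array([-0.45,  0.62,  3.01]), array([-0.058, -0.085,  0.039]), 0.4546, -1.194) 0.0686
(15.97, array([0.582 , 0.1168, 0.0688]), array([ 0.13, -0.42,  3.33]), array([-0.037, -0.105,  0.058]), 0.4536, -1.281) 0.0687
(16.22, array([0.582 , 0.1168, 0.0689]), array([0.36, 0.08, 3.38]), array([-0.001, -0.015,  0.022]), 0.4527, -1.368) 0.0689
(16.47, array([0.582 , 0.1168, 0.0691]), array([0.41, 0.1 , 3.65]), array([ 0.011, -0.008,  0.035]), 0.4521, -1.456) 0.0691
(16.72, array([0.582 , 0.1167, 0.0692]), array([-0.51,  0.08,  2.8 ]), array([0.009, 0.01 , 0.036]), 0.4526, -1.543) 0.0692
(16.97, array([0.582 , 0.1167, 0.0694]), array([-0.76, -0.07,  4.27]), array([-0.028,  0.04 ,  0.048]), 0.456, -1.63) 0.0695
(17.22, array([0.582 , 0.1167, 0.0696]), array([-0.61,  0.69,  3.47]), array([-0.046,  0.042, -0.003]), 0.4534, -1.717) 0.0696
(17.47, array([0.582 , 0.1167, 0.0698]), array([-0.22, -0.51,  4.02]), array([-0.01 ,  0.008,  0.011]), 0.4522, -1.805) 0.0699
(17.72, array([0.5819, 0.1167, 0.0699]), array([0.5 , 0.35, 2.31]), array([ 0.019, -0.031, -0.0
[... 1027 characters left out ...]
-2.59) 0.071
(19.97, array([0.5818, 0.1166, 0.0711]), array([ 0.69, -0.08,  1.7 ]), array([0.021, 0.028, 0.007]), 0.452, -2.677) 0.071
(20.22, array([0.5817, 0.1167, 0.071 ]), array([-0.76,  0.19,  1.2 ]), array([0.044, 0.081, 0.037]), 0.4536, -2.765) 0.0709
(20.47, array([0.5815, 0.1167, 0.0708]), array([-0.99,  0.84, -0.16]), array([0.088, 0.119, 0.034]), 0.4545, -2.852) 0.0707
(20.72, array([0.5815, 0.1166, 0.0704]), array([ 0.05,  0.75, -2.24]), array([0.029, 0.081, 0.009]), 0.455, -2.939) 0.0705
True (21.12, array([0.5821, 0.1167, 0.0658]), array([-0.01,  0.48,  4.95]), array([-0.075,  0.112,  0.009]), 0.4588, -2.942)
[0.5818162922515522, 0.11668130614658276, 0.06575779595938885, 360.0]
```

Dropped in: the tool z went from 71.1 mm to 65.8 mm and the nut is bearing again. Now clockwise.

Run:
```python
from turn import *
c=json.load(open("c.json"))
for i in range(40):
    s=step(c,-8,1.); F=s["wrist_force"];M=s["moment"]; print(f(s),round(c[2],4))
    if c[2]<.0597 or np.abs(F).max()>15 or abs(M[2])>.15: break
```

```text
(21.41, array([0.5819, 0.1167, 0.0655]), array([ 0.43, -0.21,  0.91]), array([-0.041,  0.121,  0.01 ]), 0.4566, -2.806) 0.0655
(21.7, array([0.5819, 0.1166, 0.0652]), array([ 0.05, -0.63,  1.19]), array([-0.095,  0.078, -0.068]), 0.4526, -2.669) 0.0652
(21.99, array([0.5818, 0.1166, 0.0649]), array([ 0.76, -0.58,  0.28]), array([-0.113,  0.087,  0.026]), 0.4545, -2.53) 0.0648
(22.28, array([0.5819, 0.1167, 0.0646]), array([-0.85,  0.1 ,  2.04]), array([-0.129,  0.134, -0.095]), 0.4549, -2.391) 0.0646
(22.57, array([0.5819, 0.1167, 0.0644]), array([-0.11, -0.65,  1.49]), array([-0.038, -0.013, -0.028]), 0.4523, -2.251) 0.0644
(22.87, array([0.5819, 0.1166, 0.064 ]), array([0.17, 0.1 , 1.46]), array([-0.018, -0.045, -0.032]), 0.4526, -2.112) 0.0642
(23.16, array([0.5819, 0.1167, 0.0638]), array([-0.36,  0.16,  0.37]), array([ 0.066, -0.065, -0.054]), 0.4575, -1.972) 0.0638
(23.45, array([0.5819, 0.1166, 0.0635]), array([ 1.28,  0.24, -0.57]), array([ 0.074, -0.114, -0.033]), 0.4535, -1.832) 0.0634
(23.74, array([0.582 , 0.1167, 0.0632]), array([0.78, 0.1 , 1.28]), array([ 0.097, -0.023
[... 961 characters left out ...]
6, 0.34, 2.07]), array([-0.007, -0.153,  0.004]), 0.4531, -0.576) 0.0609
(26.37, array([0.5821, 0.1166, 0.0606]), array([0.11, 0.22, 1.52]), array([-0.02 , -0.156, -0.022]), 0.4585, -0.436) 0.0606
(26.66, array([0.5821, 0.1166, 0.0603]), array([1.21, 0.16, 1.18]), array([-0.043, -0.139,  0.01 ]), 0.4544, -0.296) 0.0604
(26.95, array([0.5821, 0.1166, 0.06  ]), array([ 0.91, -0.78,  1.45]), array([-0.088, -0.127, -0.038]), 0.4496, -0.157) 0.0601
(27.24, array([0.5821, 0.1166, 0.0597]), array([ 1.02, -0.98,  0.79]), array([-0.138, -0.097, -0.003]), 0.4512, -0.017) 0.0598
(27.53, array([0.5821, 0.1166, 0.0595]), array([ 0.59, -0.07, -0.17]), array([-0.181, -0.104,  0.052]), 0.4535, 0.122) 0.0594
```

Run:
```python
from turn import *
c=json.load(open("c.json")); landed=False
for i in range(34):
    s=step(c,-4,1.,kz=1e-4 if not landed else 5e-5,lead=0 if landed else 13e-3); F=s["wrist_force"];M=s["moment"]; print(f(s),round(c[2],4),landed)
    if F[2]>4.5: landed=True
    if np.abs(F).max()>25 or abs(M[2])>.22 or c[2]<.0568: break
```

```text
(27.78, array([0.5822, 0.1166, 0.0594]), array([ 0.28, -0.57,  1.52]), array([-0.157, -0.035, -0.008]), 0.4567, 0.193) 0.0593 False
(28.03, array([0.5822, 0.1166, 0.0592]), array([-0.  ,  0.04,  1.3 ]), array([-0.106, -0.008, -0.048]), 0.4501, 0.264) 0.0592 False
(28.28, array([0.5822, 0.1166, 0.059 ]), array([-0.1 , -0.86,  2.13]), array([-0.146,  0.   ,  0.023]), 0.4562, 0.334) 0.0592 False
(28.53, array([0.5821, 0.1165, 0.0589]), array([ 0.81, -1.21,  0.36]), array([-0.125, -0.029, -0.002]), 0.4513, 0.404) 0.059 False
(28.78, array([0.5821, 0.1165, 0.0587]), array([-0.17, -0.42,  0.85]), array([-0.094, -0.085,  0.002]), 0.4567, 0.473) 0.0588 False
(29.03, array([0.5822, 0.1165, 0.0587]), array([-0.44, -0.85,  0.12]), array([-0.045, -0.047, -0.019]), 0.4558, 0.543) 0.0586 False
(29.28, array([0.5823, 0.1166, 0.0586]), array([ 0.17, -0.09,  2.61]), array([-0.047,  0.081, -0.026]), 0.457, 0.613) 0.0586 False
(29.53, array([0.5824, 0.1166, 0.0586]), array([-0.47, -0.09,  2.28]), array([-0.031, -0.038, -0.05 ]), 0.4542, 0.683) 0.0586 False
(29.78, array([0.5824, 0.1165, 0.0586]), array([-0.49,  0.74,  3.22]), array([-0.002, -0.011, -0.062]), 0.4539, 0.753) 0.0586 False
(30.03, array([0.5823, 0.1165, 0.0586]), array([ 0.27, -0.19,  3.79]), array([-0.006,  0.05 , -0.089]), 0.4509, 0.823) 0.0588 False
(30.28, array([0.5821, 0.1164, 0.0586]), array([-0.47, -0.88,  3.33]), array([-0.067,  0.037, -0.159]), 0.4555, 0.893) 0.0589 False
(30.53, array([0.5821, 0.1164, 0.0586]), array([-0.15,  0.61,  2.65]), array([-0.067,  0.017, -0.337]), 0.453, 0.963) 0.0589 False
```

Run:
```python
from turn import *
c=json.load(open("c.json"))
s=step(c,-2,2.,kz=5e-5,lead=0); print(f(s)); bot.pause(.3); print(f(bot.state()))
bot.set_gripper(1.0); bot.pause(.2); print(f(bot.state()))
p=bot.state()["position"]; bot.movel([p[0],p[1],.16],.12,guard=8); print(f(bot.state()))
bot.goto([.5818,.1165,.20],down(np.radians(180)))
m,im,d=shot("wrist","end.png"); cv2.imwrite("pics/end_c.png",im[80:380,160:560,::-1])
P=cloud(m,d); r=np.hypot(P[...,0]-.5805,P[...,1]-.1166)
for a,b in ((.0242,.026),(.032,.05)):
    k=(r>a)&(r<b)&(d>0)&(P[...,2]>.05); print(a,np.median(P[...,2][k]),k.sum())
k=(r>.014)&(r<.018); print("top",np.median(P[...,2][k]))
Q=P[(r>.014)&(r<.019)&(P[...,2]>.07)]; co=np.linalg.lstsq(np.c_[Q[:,:2]-Q[:,:2].mean(0),np.ones(len(Q))],Q[:,2],rcond=None)[0]; print("slope",co)
```

```text
(30.78, array([0.5821, 0.1164, 0.0586]), array([ 1.01, -1.01, -0.21]), array([-0.135, -0.198,  0.093]), 0.4546, 0.998)
(31.08, array([0.5821, 0.1164, 0.0586]), array([-0.38, -1.29, -1.45]), array([-0.13 , -0.247,  0.306]), 0.4555, 1.0)
(31.81, array([0.5822, 0.1165, 0.0589]), array([-0.77,  0.27, -0.89]), array([-0.037, -0.023, -0.043]), 0.9998, 1.0)
(32.8, array([0.5818, 0.1164, 0.1591]), array([0.53, 0.19, 0.25]), array([ 0.008,  0.028, -0.019]), 1.0002, 1.0)
0.0242 0.29360688076812236 2452
0.032 0.250736042706444 24423
top 0.2795693770207218
slope [-6.60413278  0.24903944  0.22720052]
```

View pics/end_c.png

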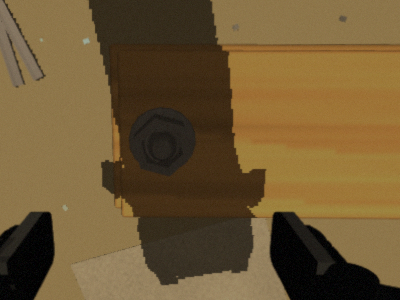

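The picture shows the nut seated flat on the stud at about (320,220) full image. But the moment reading flipped sign in the last step, so I'll regrip and check tightness in fine steps.

Run:
```python
from turn import *
m,im,d=shot("wrist"); P=cloud(m,d); r=np.hypot(P[...,0]-.5808,P[...,1]-.1166); z=P[...,2]
for a,b,lo,hi in ((.0,.06,.048,.0565),(.0,.028,.0565,.064),(.0,.024,.075,.084)):
    k=(r>=a)&(r<b)&(d>0)&(z>lo)&(z<hi); print(a,np.median(z[k]),k.sum(),P[k].mean(0))
c=json.load(open("c.json")); o=down(np.radians(c[3])); print(c)
bot.goto([c[0],c[1],.10],o); print(bot.movel([c[0],c[1],.0590],.08,guard=6))
bot.set_gripper(0.3); bot.pause(.1); 
g=lambda s:(f(s),round(float(s["joint_torque"][5]),3)); print(g(bot.state()))
c[2]=float(bot.state()["position"][2])
for i in range(6):
    s=step(c,-2,0.,kz=5e-5,lead=0); print(g(s)); M=[s["moment"][2]]
    for _ in range(4): bot.pause(.05); M.append(bot.state()["moment"][2])
    print(np.round(M,3))
    if abs(np.mean(M))>.25: break
```

```text
0.0 0.05493030660163911 10588 [0.57664875 0.12751505 0.05490973]
0.0 0.05982728952870264 873 [0.56953604 0.11691243 0.05985348]
0.0 0.08093179152409008 1661 [0.5811587  0.11668818 0.08071142]
[0.5822212634751212, 0.11643170575222626, 0.058771914788851486, 134.0]
False
((35.74, array([0.5823, 0.1162, 0.0597]), array([-2.61, -1.17,  5.67]), array([-0.336,  0.544,  0.079]), 0.4553, 1.0), 0.078)
((35.99, array([0.5822, 0.1163, 0.0597]), array([-0.15, -2.06,  1.63]), array([-0.331,  0.105,  0.069]), 0.4516, 1.035), 0.129)
[0.069 0.121 0.13  0.149 0.214]
((36.44, array([0.5823, 0.1163, 0.0597]), array([ 0.43, -1.96,  1.24]), array([-0.404,  0.013,  0.334]), 0.4524, 1.069), 0.295)
[0.334 0.268 0.304 0.365 0.335]
```

Steady 0.33 N m resistance and nut top 26 mm above the board: seated and finger-tight. Release and hand in.

Run:
```python
from turn import *
bot.set_gripper(1.0); bot.pause(.2); p=bot.state()["position"]
bot.movel([p[0],p[1],.16],.12,guard=8); print(f(bot.state()))
m,im,d=shot("wrist"); P=cloud(m,d); z=P[...,2]; r=np.hypot(P[...,0]-.5808,P[...,1]-.1166)
k=(r<.024)&(d>0)&(z>.075)&(z<.0835); b=(r<.06)&(d>0)&(z>.048)&(z<.0565); print(np.median(z[k]),np.median(z[b]))
bot.pause(.3); print(bot.finish_job())
```

```text
(38.35, array([0.5818, 0.1163, 0.1591]), array([-0.7 ,  0.69, -0.36]), array([-0.006,  0.009,  0.016]), 1.0023, 1.07)
0.08093377902299417 0.05499441347511479
the job is handed in; nothing more can be done
None
```

The flange nut is on the bare stud, flange flat on the board by the depth camera and turned to about 0.33 N m. The gripper is clear, and the job was handed in at about 39 s; no verdict came back, and I didn't measure the 6 N wedge force or re-check the bystanders' positions.

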